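# Fill the empty pocket of a covered test-cell tray

## Task

Lift the cover off the tray by its handle and set it down flat, right way up, on the bench clear of the tray. Then take the spare test cell that stands on the bench and stand it upright on the floor of the tray's one empty pocket. Set both down, do not drop them.

Things in the scene. Friction and masses are not known exactly. Their poses are not given: they have to be found in the camera images.
- tray: Grey tray, fixed to the bench: base plate 92 (x) by 270 (y) by 5 mm, on it a row of four pockets along y, 54 by 54 mm inside, 58 mm apart, with 4 mm walls rising 9 mm above their floors (14 mm above the bench). Three hold cells like the spare one, one is empty; the cover hides them at first. Origin: centre of the underside, z up.
- cover_handle (a point): Handle of the loose aluminium cover (about 0.3 kg), an upside-down box 78 (x) by 254 (y) by 78 mm high, walls 3 mm, standing on the tray's base plate (5 mm up) around the pockets. Black bar along its y, 100 mm long, 14 wide, 12 high, 24 mm gap under it. Point: bar centre, 108 mm above the cover's lower rim. Axes as the tray's, z up. Lift 80 mm or more to clear the cells.
- cell_center (a point): Spare cell, loose on the bench: closed steel cylinder, about 0.22 kg, 36 mm in diameter to 54 mm, a 26 mm shoulder to 60, a thin 10 mm stem to 70 mm overall height. Point: on its axis, 35 mm above its underside; z up. Its neighbours on the bench are not wanted: a plain black plug (42 mm in diameter, 72 tall), an open steel cup, a flat steel collar.
- pocket (a point): Floor centre of the tray's one empty pocket, 5 mm above the bench; 54 by 54 mm, walls 9 mm high. Axes parallel to the tray's, z up. Cells in the next pockets (36 mm in diameter, 70 mm tall) stand 58 mm away along y, so close and open the fingers along x here.
Things that resemble listed ones, but are neither listed nor needed, are in the scene too. What is shaped like the part that bears cell_center but blue or red is not meant.

How it is judged:
On the way, in this order (a step that is already met when the one before it is completed fails the run):
1. the cover stands flat on the bench, clear of the tray (horizontal distance between cover_handle and tray above 0.085 m and height (world z) of cover_handle below 0.12 m and angle between cover_handle's own z axis and vertical below 0.17 rad), for 0.2 s.
2. the spare cell stands in the empty pocket (horizontal distance between cell_center and pocket below 0.018 m and z of cell_center in the frame of pocket between 0.03 and 0.04 m and angle between cell_center's own z axis and vertical below 0.17 rad), for 0.2 s.
At the end, for the whole second after the job is handed in: Cover on the bench, upright within 10 degrees, handle centre under 120 mm high and over 85 mm (from above) from the tray centre; spare cell upright within 10 degrees in the empty pocket, axis within 18 mm of its centre, cell centre 30 to 40 mm above its floor; both at rest (all of step 1 and all of step 2 and linear speed of each of cell, cover below 0.03 m/s); the robot touches nothing.
It fails at once if the spare cell is dropped (falls free of the fingers faster than 0.8 m/s) (contact force between the fingers and cell below 0.1 N and linear speed of cell above 0.8 m/s).
It fails at once if the cover is dropped (falls free of the fingers faster than 0.8 m/s) (contact force between the fingers and cover below 0.1 N and linear speed of cover above 0.8 m/s).
It also fails if it takes over 61 s, if anything falls off the work surface, if the arm or the gripper's body presses on something with over 40 N, if the wrist force passes 120 N, or if a joint passes its speed limit or range.

## Robot

A 6-joint arm with a two-finger parallel gripper is mounted at the origin on the work surface. World frame = base frame: x ahead of the robot, y to its left, z up, the work surface at z = 0. Lengths are in m, angles in rad, forces in N, time in s.
With the tool pointing down it reaches from about 0.35 to 0.975 m from the base axis. Payload 17.4 kg.
Tool frame: the origin (TCP) lies at the very end of the fingers, on their centre line; the grasp point (between the pads) lies 19 mm behind it (robot.grasp_offset is the z of the grasp point in the tool frame, in m); z points along the fingers, y is the direction in which the jaws open and shut (so a half turn about z gives the same grasp; the last joint's range is limited). The gripper opens to 85 mm and grips with 20 to 120 N. Pads are 22 mm wide; open, the fingers measure 114 mm over their backs; the gripper's body (76 mm by 85 mm) begins 54 mm behind the grasp point. The pads swing forward as they close: fully open they stand 13 mm farther back than shut.
Start: joints at [1.2, 0.116, 1.442, -0, 1.584, -0.038], TCP at [0.221, 0.638, 0.2] pointing down, gripper open.
Joint ranges: [-2.83, 2.83], [-0.83, 2.19], [0.07, 2.5], [-1.14, 4.28], [0.01, 3], [-2.97, 2.97]. Speed limits (rad/s): [1.89, 1.89, 2.22, 3.14, 3.14, 3.14].

## Interface

Orientations are given as a rotation vector (axis times angle).
In Python, from rig import robot, camera, camera_info, job, find_in, spot_point gives the robot as it stands.
- The arm moves only by the tool move_arm, never from a script. Its argument "rows" is a list of rows, each a list of 6 numbers: the shift along the tool's x, y, z in m, then the turn, a rotation vector about the tool's x, y, z in rad. In form: [[dx, dy, dz, ax, ay, az], ...]. A call has 1 to 10 rows; each row shifts and turns the pose as measured when the row begins, along the tool's axes as they then stand; what a row does not reach is not made up. A row lasts 1/8 s, in which the tool goes at most 62.5 mm and 10.7 degrees, less where a joint would pass 70% of its speed; a pose out of reach is approached as far as the arm can. A call is refused whole if a number of a shift passes 0.0625 or a number of a turn 0.188, either way. A call with a gripper value outside its range is refused whole. "grip" is the opening, from 0 (shut) to 1 (fully open), set as the call begins (left out, the last holds). The fingers move at their own pace and stop on an object; the grip force is fixed at half the most. Time passes only in rows, so rows that do not move let the fingers close. It gives the time, the measured TCP pose, the force and the opening at its end, in the units of the state.
- robot.observe(): the state, without advancing time (a new reading comes with each control period).
- camera(name): name is "scene" or "top" or "wrist"; returns (picture, depth): 400x640x3 uint8, blue, green, red; 400x640 float32, m along the optical axis (not along the pixel's ray), 0 where there is no reading.
- camera_info(name): a dict with "fx", "fy", "cx", "cy" (pixels), "rvec" (rotation vector, rad) and "tvec" (3), from world to camera coordinates, as OpenCV has them. Camera axes: x right, y down, z forward; pixel columns grow to the right and rows downward; lengths in m; the calibration is good to about 2 mm. A picture is of the moment at which its call begins: read the wrist's pose just before it. camera_info takes no time and is no camera call; for the wrist camera it gives the pose at the moment of the call.
- job.close_job(): hands the job in, once; it reports no verdict.
Trained networks look in the newest picture that a camera, given by its name, has taken for a name from the list of things; names that differ only in an ending like _2 or _b are one class to them, and where a whole thing is asked for, a point or a joint stands for the part that bears it (a point fixed in the world has none). Each returns a list of dicts, best first, with "score" (0 to 1); they miss things now and then, are a little off and sometimes report something else, mostly with a low value. They report only what shows in the picture. A call takes as long as a camera call. They do not tell look-alikes from the thing itself.
- find_in(camera, query): "position" ([column, row] in pixels, amid what is visible of it).
- spot_point(camera, query): "position" ([column, row] in pixels: a listed point, or the origin of a listed thing).
The state is a dict: "t": time; "joint_positions": joint angles; "joint_velocities": joint speeds; "joint_efforts": joint torques, N m; "tcp_pos": TCP position; "tool_rot": TCP orientation; "wrist_force": force on the tool from outside, world axes, zero at the start; "wrist_torque": the same for the moment, N m; "finger_gap": finger opening in m.
Only numpy, scipy, OpenCV 4.12 (cv2) and the standard library are available. Lean on these libraries where they do the work, as an engineer would, in place of code of your own. Each camera call takes 0.05 s, during which the arm holds its last target. There are 200 camera calls.

## Working session

There is one attempt and no reset: what is moved stays moved. The work goes in short steps, Python scripts to look and compute and a tool call to move; the robot and the scene stay as the last step left them, time stands still between calls to the robot, and variables do not carry over. Pictures are saved under pics/ and viewed, about 8 in all and at most 12, crops included, and the job is handed in when it is done.

Besides the shell and the picture viewer there is one more tool, called after "Request:" as name(argument=value, ...) on one line, values as JSON. move_arm: Moves the arm, as the interface text tells. Its arguments: {"type":"object","properties":{"rows":{"type":"array","items":{"type":"array","items":{"type":"number"}}},"grip":{"type":"number"}},"required":["rows"]}

```bash
mkdir -p pics; ls
cat > h.py <<'E'
import numpy as np, cv2
from scipy.spatial.transform import Rotation as R
from rig import robot, camera, camera_info, job, find_in, spot_point
def world(ci,d,u,v,z=None):
    """pixel -> world by depth, or by the plane world-z=z"""
    Rm=cv2.Rodrigues(np.array(ci['rvec'],float))[0]; t=np.array(ci['tvec'],float).ravel()
    ray=np.array([(u-ci['cx'])/ci['fx'],(v-ci['cy'])/ci['fy'],1.])
    c=-Rm.T@t; w=Rm.T@ray
    s=d if z is None else (z-c[2])/w[2]
    return c+s*w
def cloud(ci,d):
    Rm=cv2.Rodrigues(np.array(ci['rvec'],float))[0]; t=np.array(ci['tvec'],float).ravel()
    v,u=np.mgrid[:d.shape[0],:d.shape[1]]
    P=np.stack([(u-ci['cx'])/ci['fx']*d,(v-ci['cy'])/ci['fy']*d,d],-1)
    P=(P-t)@Rm; P[d==0]=np.nan
    return P
E
python3 - <<'E'
from h import *
for n in ['top','scene']:
    im,d=camera(n); ci=camera_info(n); cv2.imwrite(f'pics/{n}0.png',im); np.savez(f'{n}0.npz',d=d,im=im)
    print(n,{k:np.round(v,3) for k,v in ci.items()})
    for q in ['tray','cover_handle','cell_center']:
        for r in spot_point(n,q)[:5]:
            u,v=r['position']; print(q,round(r['score'],2),np.round([u,v]),np.round(world(ci,d[int(v),int(u)],u,v),3))
E
```

```text
pics
top {'fx': np.float64(476.988), 'fy': np.float64(476.988), 'cx': np.float64(320.465), 'cy': np.float64(203.053), 'rvec': array([ 2.148, -2.16 ,  0.154]), 'tvec': array([-0.138,  0.549,  0.883])}
tray 0.19 [440. 221.] [ 0.511 -0.365  0.062]
cover_handle 0.58 [194. 160.] [0.616 0.084 0.12 ]
cell_center 0.92 [442. 222.] [ 0.51  -0.369  0.06 ]
cell_center 0.86 [463. 189.] [ 0.571 -0.411  0.059]
cell_center 0.68 [447. 258.] [ 0.442 -0.378  0.054]
scene {'fx': np.float64(432.428), 'fy': np.float64(432.428), 'cx': np.float64(318.597), 'cy': np.float64(201.12), 'rvec': array([ 1.684,  1.498, -0.798]), 'tvec': array([ 0.074, -0.215,  1.315])}
tray 0.59 [445. 262.] [0.657 0.063 0.032]
tray 0.48 [458. 213.] [0.625 0.084 0.115]
cover_handle 0.68 [458. 211.] [0.626 0.083 0.118]
cell_center 0.73 [196. 206.] [ 0.45  -0.383  0.043]
cell_center 0.72 [200. 226.] [ 0.53  -0.366  0.052]
cell_center 0.66 [165. 253.] [ 0.596 -0.42   0.044]
```

View pics/top0.png

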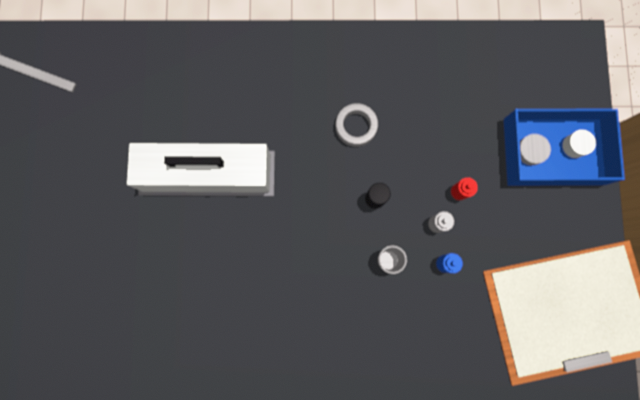

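View pics/scene0.png

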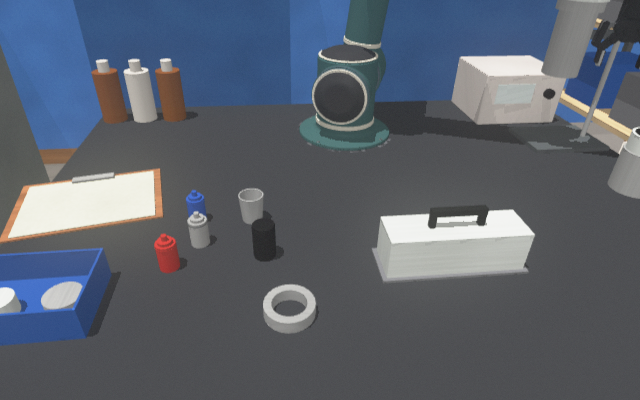

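Run:
```python
from h import *
for n in ['top','scene']:
    z=np.load(f'{n}0.npz'); ci=camera_info(n); P=cloud(ci,z['d']); im=z['im'].astype(int)
    for nm,lo,hi in [('covertop',.077,.09),('bar',.105,.14)]:
        m=(P[...,2]>lo)&(P[...,2]<hi)&(abs(P[...,1]-.08)<.2)&(abs(P[...,0]-.62)<.2)
        q=P[m]; xy=q[:,:2].astype(np.float32)
        print(n,nm,m.sum(),np.round(np.median(q,0),4), cv2.minAreaRect(xy))
    for u,v in ([(442,222),(463,189),(447,258)] if n=='top' else [(196,206),(200,226),(165,253)]):
        print(u,v,im[v-3:v+4,u-3:u+4].mean((0,1)).round())
    print(robot.grasp_offset, robot.observe()['tool_rot'])
```

```text
top covertop 5207 [0.6109 0.0858 0.084 ] ((0.6155933141708374, 0.08809486031532288), (0.2549588680267334, 0.07932837307453156), 89.49142456054688)
top bar 526 [0.6139 0.0878 0.1197] ((0.6151532530784607, 0.0873357355594635), (0.10055182874202728, 0.01490385178476572), 88.6562271118164)
442 222 [186. 187. 192.]
463 189 [ 41.  44. 207.]
447 258 [205. 108.  58.]
-0.0187 [-5.20369003e-01 -3.09814672e+00  2.34241313e-04]
scene covertop 3726 [0.6285 0.0794 0.0827] ((0.6190170049667358, 0.08758357167243958), (0.2553558349609375, 0.0827491283416748), 89.1632308959961)
scene bar 597 [0.6242 0.0854 0.1172] ((0.6189732551574707, 0.08713558316230774), (0.10014993697404861, 0.019130853936076164), 88.3736801147461)
196 206 [138.  81.  61.]
200 226 [130. 131. 131.]
165 253 [ 56.  59. 152.]
-0.0187 [-5.20369003e-01 -3.09814672e+00  2.34241313e-04]
```

The grey cell is at about (442,222) in the top view, with a red decoy at (466,188) and a blue one at (452,263). The cover is at about (197,165), its bar running along y. The bench on the robot's side of the tray is free, so the cover goes there.

```bash
cat >> h.py <<'E'
def plan(pos,yaw=None,step=.06,n=None):
    """rows to bring the TCP to pos, tool down, tool y at world angle yaw (deg)"""
    s=robot.observe(); p=np.array(s['tcp_pos'],float); Rc=R.from_rotvec(s['tool_rot'])
    ya=np.deg2rad(0 if yaw is None else yaw); y=np.array([np.cos(ya),np.sin(ya),0]); z=np.array([0,0,-1.])
    Rt=R.from_matrix(np.stack([np.cross(y,z),y,z],1)); rel=(Rc.inv()*Rt).as_rotvec()
    pos=np.array(pos); n=n or int(max(np.ceil(np.linalg.norm(pos-p)/step),np.ceil(np.linalg.norm(rel)/.18),1))
    print('t',round(s['t'],2),'tcp',p.round(4),'gap',round(s['finger_gap'],4),'rel',rel.round(3),'n',n)
    out=[]
    for i in range(n):
        Ri=Rc*R.from_rotvec(rel*i/n)
        out.append([round(float(a),3) for a in np.r_[Ri.inv().apply((pos-p)/n),rel/n]])
    for k in range(0,n,10): print(out[k:k+10])
E
python3 - <<'E'
from h import *
plan([.60,.0875,.24],-1)
E
```

```text
t 0.4 tcp [0.2205 0.6379 0.1995] gap 0.0852 rel [-0.     0.     1.255] n 12
[[-0.045, -0.033, -0.003, -0.0, 0.0, 0.105], [-0.048, -0.028, -0.003, -0.0, 0.0, 0.105], [-0.051, -0.023, -0.003, -0.0, 0.0, 0.105], [-0.053, -0.018, -0.003, -0.0, 0.0, 0.105], [-0.054, -0.012, -0.003, -0.0, 0.0, 0.105], [-0.055, -0.006, -0.003, -0.0, 0.0, 0.105], [-0.056, -0.0, -0.003, -0.0, 0.0, 0.105], [-0.055, 0.005, -0.003, -0.0, 0.0, 0.105], [-0.055, 0.011, -0.003, -0.0, 0.0, 0.105], [-0.053, 0.017, -0.003, -0.0, 0.0, 0.105]]
[[-0.051, 0.022, -0.003, -0.0, 0.0, 0.105], [-0.048, 0.028, -0.003, -0.0, 0.0, 0.105]]
```

Request:
move_arm(rows=[[-0.045,-0.033,-0.003,0,0,0.105],[-0.048,-0.028,-0.003,0,0,0.105],[-0.051,-0.023,-0.003,0,0,0.105],[-0.053,-0.018,-0.003,0,0,0.105],[-0.054,-0.012,-0.003,0,0,0.105],[-0.055,-0.006,-0.003,0,0,0.105],[-0.056,0,-0.003,0,0,0.105],[-0.055,0.005,-0.003,0,0,0.105],[-0.055,0.011,-0.003,0,0,0.105],[-0.053,0.017,-0.003,0,0,0.105]], grip=1)

```text
t: 1.65
tcp_pos: [0.536, 0.1624, 0.2308]
tool_rot: [2.036, 2.391, 0.003]
wrist_force: [0.8, 1.2, -0.7]
finger_gap: 0.0852
```

Request:
move_arm(rows=[[-0.051,0.022,-0.003,0,0,0.105],[-0.048,0.028,-0.003,0,0,0.105],[0,0,0,0,0,0]])

```text
t: 2.02
tcp_pos: [0.599, 0.0625, 0.2373]
tool_rot: [2.288, 2.15, 0.004]
wrist_force: [-0.2, 0.4, 0.5]
finger_gap: 0.0854
```

Run:
```python
from h import *
ci=camera_info('wrist'); im,d=camera('wrist'); cv2.imwrite('pics/w1.png',im)
P=cloud(ci,d)
for nm,lo,hi in [('covertop',.077,.09),('bar',.110,.13)]:
    m=(P[...,2]>lo)&(P[...,2]<hi)&(abs(P[...,1]-.08)<.2)&(abs(P[...,0]-.62)<.1)
    q=P[m]; print(nm,m.sum(),np.round(np.median(q,0),4), cv2.minAreaRect(q[:,:2].astype(np.float32)))
plan([.6165,.0875,.16],-1)
for r in spot_point('wrist','cover_handle')[:3]:
    u,v=r['position']; print(r['score'],u,v,world(ci,0,u,v,.119))
```

```text
covertop 18877 [0.6173 0.1167 0.0821] ((0.6178499460220337, 0.0878230482339859), (0.25506216287612915, 0.07817421853542328), 89.42874908447266)
bar 1793 [0.6179 0.0922 0.1181] ((0.6179492473602295, 0.08819854259490967), (0.10002179443836212, 0.014087398536503315), 89.46117401123047)
t 2.08 tcp [0.5983 0.0639 0.2373] gap 0.0856 rel [ 0.003 -0.001 -0.043] n 2
[[0.012, 0.008, 0.039, 0.001, -0.0, -0.021], [0.012, 0.009, 0.039, 0.001, -0.0, -0.021]]
0.9 343.5 160.8 [0.61914793 0.08656601 0.119     ]
```

Request:
move_arm(rows=[[0.012,0.009,0.025,0,0,-0.021],[0.012,0.009,0.025,0,0,-0.021],[0,0,0,0,0,0]])

```text
t: 2.5
tcp_pos: [0.6159, 0.0923, 0.1875]
tool_rot: [2.23, 2.21, 0.007]
wrist_force: [-0.2, 0.1, 1.0]
finger_gap: 0.0854
```

Run:
```python
from h import *
plan([.618,.088,.096],-.55,.03)
```

```text
t 2.5 tcp [0.6159 0.0923 0.1875] gap 0.0854 rel [ 0.004 -0.002  0.001] n 4
[[-0.001, 0.0, 0.023, 0.001, -0.0, 0.0], [-0.001, 0.0, 0.023, 0.001, -0.0, 0.0], [-0.001, 0.0, 0.023, 0.001, -0.0, 0.0], [-0.001, 0.001, 0.023, 0.001, -0.0, 0.0]]
```

Request:
move_arm(rows=[[-0.004,0.002,0.023,0.004,0,0],[0,0,0.023,0,0,0],[0,0,0.022,0,0,0],[0,0,0.018,0,0,0],[0,0,0,0,0,0]])

```text
t: 3.12
tcp_pos: [0.6171, 0.0888, 0.0992]
tool_rot: [2.229, 2.213, 0.005]
wrist_force: [0.1, -0.7, 0.2]
finger_gap: 0.0855
```

Run:
```python
from h import *
plan([.618,.088,.096],-.55,.03)
```

```text
t 3.12 tcp [0.6171 0.0888 0.0992] gap 0.0855 rel [ 0.002 -0.002  0.002] n 1
[[-0.001, 0.001, 0.003, 0.002, -0.002, 0.002]]
```

Request:
move_arm(rows=[[-0.001,0.001,0.003,0.002,-0.002,0.002],[0,0,0,0,0,0],[0,0,0,0,0,0],[0,0,0,0,0,0],[0,0,0,0,0,0],[0,0,0,0,0,0]], grip=0)

```text
t: 3.88
tcp_pos: [0.6193, 0.0878, 0.0987]
tool_rot: [2.23, 2.209, 0.004]
wrist_force: [-0.4, -0.1, -0.7]
finger_gap: 0.0001
```

Request:
move_arm(rows=[[0,0,0,0,0,0],[0,0,0,0,0,0],[0,0,-0.005,0,0,0],[0,0,-0.01,0,0,0]])

```text
t: 4.38
tcp_pos: [0.619, 0.0877, 0.1139]
tool_rot: [2.231, 2.21, 0.003]
wrist_force: [-1.0, 0.4, -0.1]
finger_gap: 0.0002
```

The fingers shut on nothing (gap 0), so I'll look before doing more.

Run:
```python
from h import *
ci=camera_info('wrist'); im,d=camera('wrist'); im2,d2=camera('scene')
P=cloud(ci,d); c2=camera_info('scene'); P2=cloud(c2,d2)
for p in (P,P2):
  for nm,lo,hi in [('covertop',.077,.09),('bar',.108,.13)]:
    m=(p[...,2]>lo)&(p[...,2]<hi)&(abs(p[...,1]-.08)<.2)&(abs(p[...,0]-.62)<.1)
    q=p[m]; print(nm,m.sum(),np.round(np.median(q,0),4), cv2.minAreaRect(q[:,:2].astype(np.float32)))
crop=cv2.resize(im2[100:300,340:560],None,fx=1.8,fy=2,interpolation=cv2.INTER_CUBIC)
cv2.imwrite('pics/m1.png',np.hstack([cv2.resize(im,(400,400)),cv2.resize(crop,(400,400))]))
```

```text
covertop 32181 [0.6185 0.1524 0.0821] ((0.6180780529975891, 0.08786626160144806), (0.2548304796218872, 0.07834295928478241), 89.45877838134766)
bar 2551 [0.6184 0.1141 0.118 ] ((0.61832594871521, 0.11105311661958694), (0.05478085204958916, 0.01404002495110035), 89.36934661865234)
covertop 3724 [0.6285 0.0799 0.0827] ((0.6194208264350891, 0.08773509413003922), (0.2552800178527832, 0.08240265399217606), 89.30058288574219)
bar 565 [0.6242 0.085  0.1176] ((0.6185912489891052, 0.08734609931707382), (0.10111597180366516, 0.01940714381635189), 89.97798156738281)
```

View pics/m1.png

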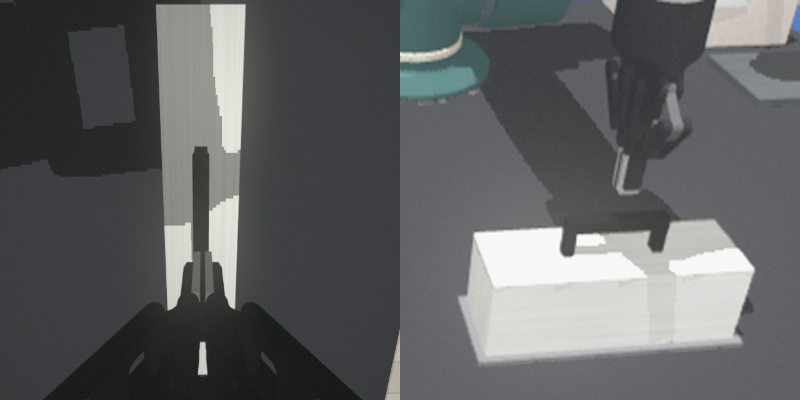

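The left half (wrist view) shows the fingers over the bar, shut. The right half shows the closed tips at scene pixel ≈(465,195), visibly above the bar. I'll measure the actual tip height.

Run:
```python
from h import *
s=robot.observe(); print(s['tcp_pos'],s['tool_rot'],s['finger_gap'],s['wrist_force'])
for n in ('scene','top'):
    im,d=camera(n); P=cloud(camera_info(n),d)
    m=(abs(P[...,1]-.0877)<.06)&(abs(P[...,0]-.619)<.06)&(P[...,2]>.1)&(P[...,2]<.22)
    print(n,np.histogram(P[m][:,2],bins=np.arange(.1,.22,.005)))
    if n=='scene':
        for v in range(180,216,2): print(v,[(P[v,u].round(3)) for u in (460,464)])
```

```text
[0.61971415 0.08782247 0.11534252] [2.2293657  2.20844316 0.00583374] -2.108733802257279e-05 [-0.52250719 -0.64997877  0.35894427]
scene (array([ 33,  95, 144, 353,  10,   0,   0,   0,   0,  19,  26,  34,  43,
        46,  44,  43,  40,  15,  50, 105,  80,  61, 107]), array([0.1  , 0.105, 0.11 , 0.115, 0.12 , 0.125, 0.13 , 0.135, 0.14 ,
       0.145, 0.15 , 0.155, 0.16 , 0.165, 0.17 , 0.175, 0.18 , 0.185,
       0.19 , 0.195, 0.2  , 0.205, 0.21 , 0.215]))
180 [array([0.617, 0.078, 0.175]), array([0.628, 0.079, 0.181])]
182 [array([0.62 , 0.077, 0.173]), array([0.627, 0.08 , 0.177])]
184 [array([0.622, 0.076, 0.17 ]), array([0.626, 0.081, 0.172])]
186 [array([0.622, 0.078, 0.166]), array([0.628, 0.081, 0.17 ])]
188 [array([0.625, 0.076, 0.165]), array([0.629, 0.082, 0.166])]
190 [array([0.625, 0.078, 0.16 ]), array([0.631, 0.081, 0.164])]
192 [array([0.627, 0.077, 0.158]), array([0.633, 0.081, 0.161])]
194 [array([0.627, 0.078, 0.154]), array([0.633, 0.082, 0.157])]
196 [array([0.627, 0.079, 0.15 ]), array([0.627, 0.086, 0.15 ])]
198 [array([ 0.404,  0.204, -0.002]), array([0.408, 0.2
[... 177 characters left out ...]
.193, -0.001]), array([ 0.431,  0.202, -0.001])]
206 [array([0.44 , 0.188, 0.001]), array([0.61 , 0.1  , 0.118])]
208 [array([0.617, 0.09 , 0.118]), array([0.618, 0.096, 0.119])]
210 [array([0.623, 0.087, 0.119]), array([0.624, 0.094, 0.119])]
212 [array([0.625, 0.087, 0.116]), array([0.623, 0.095, 0.114])]
214 [array([0.626, 0.087, 0.112]), array([0.625, 0.095, 0.111])]
top (array([  6,   3,  33, 123, 101,   0,   0,   0,   0,   1,   7,   6,   2,
         0,   0,   0,   0,   0,   0,   0,   0,   0,   0]), array([0.1  , 0.105, 0.11 , 0.115, 0.12 , 0.125, 0.13 , 0.135, 0.14 ,
       0.145, 0.15 , 0.155, 0.16 , 0.165, 0.17 , 0.175, 0.18 , 0.185,
       0.19 , 0.195, 0.2  , 0.205, 0.21 , 0.215]))
```

The cover readings agree between all cameras, with the top at 0.082 and the bar top at 0.118. The scene camera puts the shut fingertips at z≈0.148, while the reported TCP is 0.115. The real tips are therefore about 33 mm short of the reported TCP, and I'll correct for that. Next I'll open, go lower and check before closing.

Request:
move_arm(rows=[[0,0,0,0,0,0],[0,0,0,0,0,0],[0,0,0,0,0,0],[0,0,0,0,0,0],[0,0,0,0,0,0]], grip=1)

```text
t: 5.2
tcp_pos: [0.619, 0.0877, 0.1133]
tool_rot: [2.23, 2.209, 0.003]
wrist_force: [0.4, 0.0, 0.2]
finger_gap: 0.0851
```

Request:
move_arm(rows=[[0,-0.001,0.015,0,0,0],[0,0,0.016,0,0,0],[0,0,0.016,0,0,0],[0,0,0,0,0,0]])

```text
t: 5.7
tcp_pos: [0.6172, 0.0877, 0.0614]
tool_rot: [2.231, 2.21, 0.0]
wrist_force: [0.3, 0.5, -0.0]
finger_gap: 0.0855
```

Run:
```python
from h import *
plan([.6182,.088,.063],-.55,.03)
im2,d2=camera('scene'); im,d=camera('wrist')
P=cloud(camera_info('scene'),d2)
m=(abs(P[...,1]-.088)<.02)&(P[...,0]>.64)&(P[...,0]<.70)&(P[...,2]>.087)&(P[...,2]<.2)
q=P[m]; print(len(q),q[np.argsort(q[:,2])[:6]].round(3))
crop=cv2.resize(im2[100:300,340:560],(400,400),interpolation=cv2.INTER_CUBIC)
cv2.imwrite('pics/m2.png',np.hstack([cv2.resize(im,(400,400)),crop]))
```

```text
t 5.7 tcp [0.6172 0.0877 0.0614] gap 0.0855 rel [0.001 0.    0.   ] n 1
[[0.0, 0.001, -0.002, 0.001, 0.0, 0.0]]
1127 [[0.666 0.093 0.105]
 [0.665 0.082 0.105]
 [0.668 0.093 0.106]
 [0.667 0.088 0.106]
 [0.668 0.086 0.107]
 [0.667 0.079 0.107]]
```

View pics/m2.png

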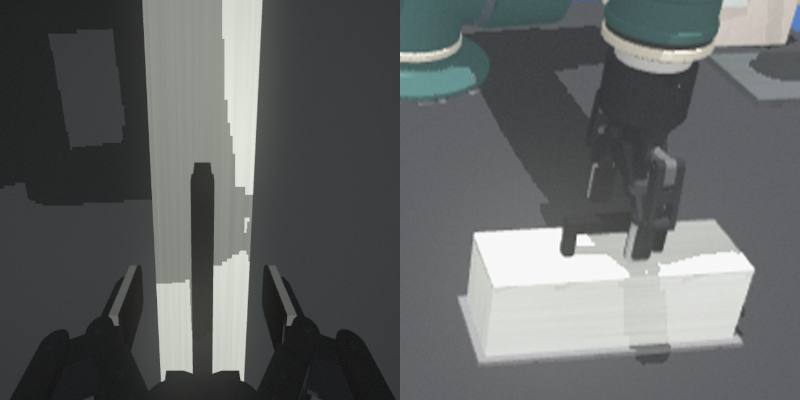

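The fingers straddle the bar. The open tips are at z≈0.105, about 12 mm farther back as expected, so shut they should come to about 0.093. Closing now.

Request:
move_arm(rows=[[0,0.001,0,0,0,0],[0,0,0,0,0,0],[0,0,0,0,0,0],[0,0,0,0,0,0],[0,0,0,0,0,0],[0,0,0,0,0,0]], grip=0)

```text
t: 6.55
tcp_pos: [0.6197, 0.0878, 0.0649]
tool_rot: [2.229, 2.209, 0.006]
wrist_force: [-0.5, -0.0, 1.1]
finger_gap: 0.0133
```

Request:
move_arm(rows=[[0,0,0,0,0,0],[0,0,-0.005,0,0,0],[0,0,-0.01,0,0,0],[0,0,-0.01,0,0,0]])

```text
t: 7.05
tcp_pos: [0.6191, 0.0877, 0.0904]
tool_rot: [2.23, 2.209, 0.003]
wrist_force: [-1.4, 0.8, -3.3]
finger_gap: 0.0131
```

Request:
move_arm(rows=[[0,0,-0.02,0,0,0],[0,0,-0.03,0,0,0],[0,0,-0.03,0,0,0],[0,0,-0.02,0,0,0],[0,-0.01,0,0,0,0],[0,-0.025,0,0,0,0],[0,-0.035,0,0,0,0],[0,-0.035,0,0,0,0],[0,-0.03,0,0,0,0],[0,-0.02,0,0,0,0]])

```text
t: 8.3
tcp_pos: [0.4558, 0.089, 0.1923]
tool_rot: [2.232, 2.211, -0.001]
wrist_force: [-0.3, 0.0, -2.5]
finger_gap: 0.0126
```

Request:
move_arm(rows=[[0,-0.01,0,0,0,0],[0,0,0,0,0,0]])

```text
t: 8.55
tcp_pos: [0.444, 0.089, 0.1911]
tool_rot: [-2.232, -2.211, 0.002]
wrist_force: [0.5, -0.6, -2.9]
finger_gap: 0.0129
```

Run:
```python
from h import *
plan([.453,.088,.07],-.55,.03)
im,d=camera('scene'); P=cloud(camera_info('scene'),d)
m=(abs(P[...,1]-.088)<.125)&(P[...,0]>.40)&(P[...,0]<.505)&(P[...,2]>.1)
q=P[m]; h=np.histogram(q[:,2],bins=np.arange(.1,.26,.005)); print(h[0])
im,d=camera('top'); ci=camera_info('top'); P=cloud(ci,d); cv2.imwrite('pics/top2.png',im[80:280,60:360])
m=(abs(P[...,1]-.088)<.15)&(P[...,0]>.56)&(P[...,0]<.68)
for lo,hi in ((.045,.075),):
    mm=(m&(P[...,2]>lo)&(P[...,2]<hi)).astype(np.uint8); k,l,st,c=cv2.connectedComponentsWithStats(mm)
    for i in range(1,k):
        if st[i,4]>10: print(st[i,4],np.median(P[l==i],0).round(4))
```

```text
t 8.55 tcp [0.444  0.089  0.1911] gap 0.0129 rel [-0.001  0.001  0.   ] n 5
[[-0.0, 0.002, 0.024, -0.0, 0.0, 0.0], [-0.0, 0.002, 0.024, -0.0, 0.0, 0.0], [-0.0, 0.002, 0.024, -0.0, 0.0, 0.0], [-0.0, 0.002, 0.024, -0.0, 0.0, 0.0], [-0.0, 0.002, 0.024, -0.0, 0.0, 0.0]]
[   0    0    0    0    0    3  244  257  290  279  284  273  291  288
  290  290  301  300  306  308  316 1799  303   37   52   62   85  128
  167  121   42]
312 [0.613  0.1705 0.0617]
294 [0.6126 0.1123 0.0617]
290 [0.612  0.0557 0.0615]
```

View pics/top2.png

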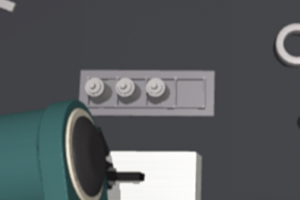

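The cover is in hand (top at ~0.207, so ~128 mm to go down). In the picture the three cells stand on the +y side, leaving the empty pocket at the -y end, crop pixel ≈(191,93). Lowering now.

Request:
move_arm(rows=[[0,0,0.02,0,0,0],[0,0,0.03,0,0,0],[0,0,0.03,0,0,0],[0,0,0.02,0,0,0],[0,0,0.013,0,0,0],[0,0,0,0,0,0]])

```text
t: 9.4
tcp_pos: [0.4443, 0.0884, 0.0672]
tool_rot: [-2.23, -2.207, 0.01]
wrist_force: [0.0, -0.1, -3.2]
finger_gap: 0.0125
```

Request:
move_arm(rows=[[0,0,0.003,0,0,0],[0,0,0.003,0,0,0]])

```text
t: 9.65
tcp_pos: [0.445, 0.0885, 0.062]
tool_rot: [-2.231, -2.208, 0.008]
wrist_force: [-0.2, 0.3, -3.6]
finger_gap: 0.0128
```

Run:
```python
from h import *
s=robot.observe(); print(s['tcp_pos'],s['wrist_force'])
im,d=camera('scene'); P=cloud(camera_info('scene'),d)
m=(abs(P[...,1]-.088)<.125)&(P[...,0]>.39)&(P[...,0]<.485)&(P[...,2]>.03)&(P[...,2]<.1)
q=P[m]; h=np.histogram(q[:,2],bins=np.arange(.07,.1,.001)); print(h[0],h[1][h[0].argmax()])
```

```text
[0.44503982 0.08845447 0.06203505] [-0.21625451  0.31817829 -3.60849579]
[ 36  39  23  31  29  26  30  46 231 719 699 290  57   9   7   8   3   5
   5   8   5   3   9   5  13   9  11   6  11] 0.07900000000000001
```

Request:
move_arm(rows=[[0,0,0.002,0,0,0],[0,0,0,0,0,0]])

```text
t: 9.95
tcp_pos: [0.4454, 0.0885, 0.0605]
tool_rot: [-2.231, -2.208, 0.006]
wrist_force: [0.3, -0.5, -3.3]
finger_gap: 0.0122
```

Request:
move_arm(rows=[[0,0,0.0015,0,0,0],[0,0,0,0,0,0]])

```text
t: 10.2
tcp_pos: [0.446, 0.0885, 0.0606]
tool_rot: [-2.232, -2.209, 0.004]
wrist_force: [0.3, 0.5, -3.5]
finger_gap: 0.0127
```

Request:
move_arm(rows=[[0,0,0.003,0,0,0],[0,0,0,0,0,0]])

```text
t: 10.45
tcp_pos: [0.4471, 0.0886, 0.0607]
tool_rot: [2.232, 2.209, -0.0]
wrist_force: [-0.8, -1.1, -3.6]
finger_gap: 0.0124
```

Request:
move_arm(rows=[[0,0,0.002,0,0,0],[0,0,0,0,0,0]])

```text
t: 10.7
tcp_pos: [0.4476, 0.0886, 0.0602]
tool_rot: [2.231, 2.209, 0.001]
wrist_force: [-0.3, 0.4, -4.4]
finger_gap: 0.0127
```

Request:
move_arm(rows=[[0,0,0.004,0,0,0],[0,0,0.003,0,0,0]])

```text
t: 10.95
tcp_pos: [0.4498, 0.0886, 0.0604]
tool_rot: [2.229, 2.206, 0.007]
wrist_force: [-17.2, -5.0, 38.7]
finger_gap: 0.0125
```

Run:
```python
from h import *
for n in ('scene','top'):
  im,d=camera(n); P=cloud(camera_info(n),d)
  m=(abs(P[...,1]-.088)<.125)&(P[...,0]>.39)&(P[...,0]<.485)&(P[...,2]>.07)&(P[...,2]<.09)
  print(n,np.median(P[m][:,2]))
s=robot.observe(); print(s['tcp_pos'],s['wrist_force'],s['wrist_torque'])
```

```text
scene 0.0786825449409156
top 0.08035237808502078
[0.44972719 0.08859452 0.06041788] [-18.44768121  -4.24489886  43.23538012] [-0.75019405  3.34749127 -0.09314358]
```

It's in firm contact (≈+40 N), so the cover is seated. I'll relieve the force and release.

Request:
move_arm(rows=[[0,0,-0.001,0,0,0],[0,0,0,0,0,0]])

```text
t: 11.3
tcp_pos: [0.4498, 0.0886, 0.0613]
tool_rot: [2.229, 2.206, 0.008]
wrist_force: [-0.0, 0.1, -3.4]
finger_gap: 0.0126
```

Request:
move_arm(rows=[[0,0,0,0,0,0],[0,0,0,0,0,0],[0,0,0,0,0,0],[0,0,0,0,0,0],[0,0,0,0,0,0]], grip=1)

```text
t: 11.92
tcp_pos: [0.4496, 0.0886, 0.0604]
tool_rot: [2.229, 2.206, 0.007]
wrist_force: [-0.9, 0.3, 0.6]
finger_gap: 0.085
```

Run:
```python
from h import *
n='scene'
im,d=camera(n); P=cloud(camera_info(n),d)
m=(abs(P[...,1]-.088)<.125)&(P[...,0]>.39)&(P[...,0]<.485)&(P[...,2]>.07)&(P[...,2]<.09)
q=P[m]; print(n,np.median(q[:,2]),np.linalg.lstsq(np.c_[q[:,:2],np.ones(len(q))],q[:,2],rcond=None)[0])
s=robot.observe(); print(s['tcp_pos'],s['wrist_force'])
```

```text
scene 0.07760300166046355 [0.00011132 0.00107223 0.0776582 ]
[0.44955885 0.08865148 0.06036192] [ 0.49022923  0.26733626 -0.37291076]
```

The cover stands flat (top at 0.078, no tilt). Next I'll rise and go over the empty pocket to measure it on the way.

Request:
move_arm(rows=[[0,0,-0.03,0,0,0],[0,0,-0.05,0,0,0],[0,0,-0.05,0,0,0],[0,0.01,-0.02,0,0,0],[-0.03,0.03,0,0,0,0],[-0.04,0.04,0,0,0,0],[-0.04,0.04,0,0,0,0],[-0.01,0.02,0,0,0,0],[0,0,0,0,0,0]])

```text
t: 13.1
tcp_pos: [0.5913, -0.0364, 0.2168]
tool_rot: [2.227, 2.207, 0.009]
wrist_force: [0.9, 0.4, 0.0]
finger_gap: 0.0853
```

Run:
```python
from h import *
s=robot.observe(); print(s['tcp_pos'])
ci=camera_info('wrist'); im,d=camera('wrist'); P=cloud(ci,d); cv2.imwrite('pics/w3.png',im); np.savez('w3.npz',P=P,im=im)
for nm,lo,hi in [('walls',.011,.017),('base',.003,.008),('cells',.050,.062),('any',-.01,.2)]:
    m=(P[...,2]>lo)&(P[...,2]<hi)&(abs(P[...,1]-.08)<.2)&(abs(P[...,0]-.62)<.06)
    q=P[m]; print(nm,m.sum(),np.round(np.median(q,0),4), cv2.minAreaRect(q[:,:2].astype(np.float32)),q[:,:2].min(0),q[:,:2].max(0))
for r in spot_point('wrist','pocket')[:3]+spot_point('wrist','tray')[:2]:
    u,v=r['position']; print(r['score'],u,v,world(ci,0,u,v,.005))
z=np.load('top0.npz'); Pt=cloud(camera_info('top'),z['d'])
m=(abs(Pt[...,0]-.515)<.03)&(abs(Pt[...,1]+.37)<.03)&(Pt[...,2]>.045); print(np.median(Pt[m],0),Pt[m].min(0),Pt[m].max(0))
plan([.515,-.34,.22],None)
```

```text
[ 0.59126691 -0.0364272   0.21676813]
walls 1867 [0.6182 0.0474 0.0131] ((0.6176772117614746, 0.052464522421360016), (0.16374661028385162, 0.062183622270822525), 89.60562133789062) [ 0.58602494 -0.02956167] [0.64917824 0.13416741]
base 9325 [0.6136 0.0377 0.0042] ((0.6174431443214417, 0.04488218575716019), (0.18331792950630188, 0.09214695543050766), 89.4929428100586) [ 0.57073351 -0.04708569] [0.66413729 0.13667694]
cells 1108 [0.6152 0.0748 0.058 ] ((0.6178426146507263, 0.0823674276471138), (0.08223381638526917, 0.03584349527955055), 89.4590835571289) [0.59998382 0.04123404] [0.63607651 0.12362756]
any 24204 [0.6178 0.0294 0.0036] ((0.6200039982795715, 0.009129799902439117), (0.11998587101697922, 0.258243203163147), 0.0010905603412538767) [ 0.56000882 -0.11999112] [0.67999664 0.13825041]
0.9 346.8 55.4 [0.6193637 0.0841891 0.005    ]
[ 0.50937232 -0.37105599  0.05761585] [ 0.49229192 -0.39123765  0.04515678] [ 0.52841974 -0.35542901  0.07257769]
t 13.25 tcp [ 0.5901 -0.0351  0.2175] gap 0.0854 rel [ 0.009  0.    -0.007] n 6
[[-0.051, -0.012, -0.001, 0.002, 0.0, -0.001], [-0.051, -0.012, -0.0, 0.002, 0.0, -0.001], [-0.051, -0.012, -0.0, 0.002, 0.0, -0.001], [-0.051, -0.012, -0.0, 0.002, 0.0, -0.001], [-0.051, -0.012, -0.0, 0.002, 0.0, -0.001], [-0.051, -0.012, -0.0, 0.002, 0.0, -0.001]]
```

View pics/w3.png

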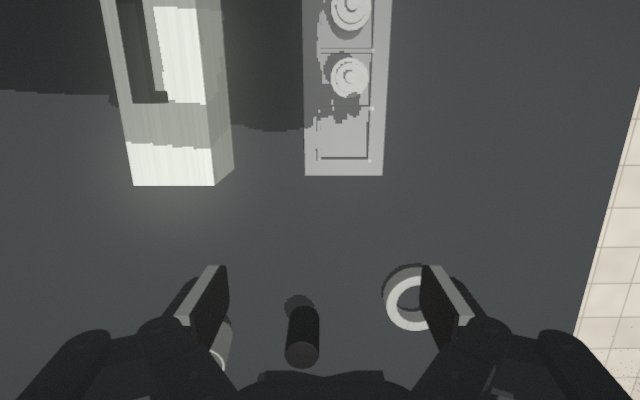

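The pocket is empty. Its outer wall edge at y=-0.0296 and the plate edge at y=-0.047 put its centre at about (0.617, 0.001). The cell is near (0.510,-0.372). Closing along about 76° in world clears the red and blue decoys, so I'll go to a pre-pose where the wrist camera sees it.

Run:
```python
from h import *
print(robot.observe()['joint_positions'])
plan([.60,-.395,.215],76)
```

```text
[-1.02892518e-01 -7.70746703e-02  1.60871137e+00  4.67608494e-04
  1.60059546e+00 -9.55724483e-02]
t 13.25 tcp [ 0.5901 -0.0351  0.2175] gap 0.0854 rel [ 0.008  0.007 -1.334] n 8
[[-0.045, 0.002, 0.0, 0.001, 0.001, -0.167], [-0.045, -0.006, 0.0, 0.001, 0.001, -0.167], [-0.043, -0.013, 0.0, 0.001, 0.001, -0.167], [-0.04, -0.02, 0.0, 0.001, 0.001, -0.167], [-0.036, -0.027, 0.0, 0.001, 0.001, -0.167], [-0.031, -0.032, 0.0, 0.001, 0.001, -0.167], [-0.026, -0.037, 0.0, 0.001, 0.001, -0.167], [-0.019, -0.041, 0.0, 0.001, 0.001, -0.167]]
```

Request:
move_arm(rows=[[-0.045,0.002,0,0.001,0.001,-0.167],[-0.045,-0.006,0,0.001,0.001,-0.167],[-0.043,-0.013,0,0.001,0.001,-0.167],[-0.04,-0.02,0,0.001,0.001,-0.167],[-0.036,-0.027,0,0.001,0.001,-0.167],[-0.031,-0.032,0,0.001,0.001,-0.167],[-0.026,-0.037,0,0.001,0.001,-0.167],[-0.019,-0.041,0,0.001,0.001,-0.167],[0,0,0,0,0,0]])

```text
t: 14.38
tcp_pos: [0.6055, -0.3964, 0.2225]
tool_rot: [0.293, 3.123, -0.001]
wrist_force: [0.9, 1.0, -0.0]
finger_gap: 0.0853
```

Run:
```python
from h import *
ci=camera_info('wrist'); im,d=camera('wrist'); P=cloud(ci,d); cv2.imwrite('pics/w4.png',im)
im=im.astype(int); sat=im.max(2)-im.min(2)
m=((P[...,2]>.03)&(P[...,2]<.08)).astype(np.uint8); k,l,st,c=cv2.connectedComponentsWithStats(m)
for i in range(1,k):
    if st[i,4]>100:
        q=P[(l==i)]; print(st[i,4],c[i].round(),'bgr',im[l==i].mean(0).round(),q.min(0).round(4),q.max(0).round(4))
        s=q[(q[:,2]>.0505)&(q[:,2]<.0565)]; t=q[q[:,2]>.066]
        if len(s)>20: print('  shoulder54',len(s),cv2.minEnclosingCircle(s[:,:2].astype(np.float32)))
        if len(t)>5: print('  stem',len(t),cv2.minEnclosingCircle(t[:,:2].astype(np.float32)),t[:,2].max())
for r in spot_point('wrist','cell_center')[:3]:
    u,v=r['position']; print(r['score'],u,v,world(ci,0,u,v,.035))
plan([.51,-.372,.1],76)
```

```text
428 [300.   6.] bgr [157.  92.  51.] [ 0.4405 -0.4037  0.03  ] [ 0.4529 -0.3711  0.0608]
  shoulder54 229 ((0.444765567779541, -0.3883817791938782), 0.014519067481160164)
133 [416.   2.] bgr [86. 89. 88.] [ 0.4577 -0.2908  0.0302] [ 0.4678 -0.2657  0.0606]
  shoulder54 21 ((0.4653584957122803, -0.28029313683509827), 0.007844115607440472)
1158 [328.  77.] bgr [177. 182. 181.] [ 0.4956 -0.3919  0.0478] [ 0.5316 -0.3556  0.0714]
  shoulder54 519 ((0.5134361386299133, -0.3737333118915558), 0.017956741154193878)
  stem 102 ((0.515957236289978, -0.3737858533859253), 0.004325065761804581) 0.07140673425010127
2062 [460. 106.] bgr [26. 25. 25.] [ 0.5438 -0.2714  0.03  ] [ 0.5851 -0.2301  0.0739]
  shoulder54 79 ((0.5632802248001099, -0.25609803199768066), 0.019990485161542892)
  stem 1596 ((0.5647255778312683, -0.2508431673049927), 0.021112870424985886) 0.07391233298567441
1014 [294. 151.] bgr [ 59.  64. 198.] [ 0.5608 -0.439   0.03  ] [ 0.5966 -0.4035  0.0703]
  shoulder54 422 ((0.5789195895195007, -0.42163026332855225), 0.018087608739733696)
  stem 84 ((0.5819704532623291, -0.4222168028354645), 0.003547380678355694) 0.07027858599432481
6981 [125. 252.] bgr [120.  74.  44.] [ 0.5907 -0.7203  0.03  ] [ 0.7321 -0.5182  0.0615]
  shoulder54 1160 ((0.6610078811645508, -0.6186175346374512), 0.12172645330429077)
1300 [121. 260.] bgr [208. 214. 210.] [ 0.646  -0.6844  0.03  ] [ 0.6958 -0.6336  0.0371]
0.82 296.1 147.4 [ 0.5764795  -0.42013873  0.035     ]
0.68 327.6 77.8 [ 0.51339617 -0.37376209  0.035     ]
t 14.47 tcp [ 0.606  -0.3941  0.2231] gap 0.0853 rel [0.    0.006 0.055] n 3
[[0.033, 0.001, 0.041, 0.0, 0.002, 0.018], [0.033, 0.001, 0.041, 0.0, 0.002, 0.018], [0.033, 0.0, 0.041, 0.0, 0.002, 0.018]]
```

View pics/w4.png

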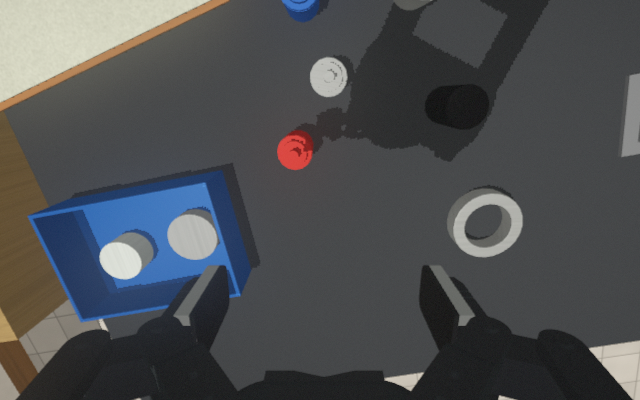

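The grey cell is at pixel (328,77), world (0.5134,-0.3737), with its stem top at 0.071 as it should be. Red is at (295,150) and blue at (300,6), both clear of the jaw line.

Request:
move_arm(rows=[[0.025,0,0.03,0,0.002,0.018],[0.033,0,0.04,0,0.002,0.018],[0.025,0,0.035,0,0.002,0.018],[0.01,0,0.01,0,0,0],[0,0,0,0,0,0]])

```text
t: 15.1
tcp_pos: [0.5152, -0.3675, 0.1088]
tool_rot: [0.382, 3.113, -0.002]
wrist_force: [0.8, -0.3, 1.4]
finger_gap: 0.0853
```

Run:
```python
from h import *
plan([.5134,-.3737,.06],76)
```

```text
t 15.1 tcp [ 0.5152 -0.3675  0.1088] gap 0.0853 rel [-0.001  0.006 -0.   ] n 1
[[0.0, -0.006, 0.049, -0.001, 0.006, -0.0]]
```

Request:
move_arm(rows=[[0,-0.006,0.025,0,0.006,0],[0,0,0.024,0,0,0],[0,0,0,0,0,0]])

```text
t: 15.48
tcp_pos: [0.5168, -0.3745, 0.0603]
tool_rot: [0.381, 3.116, -0.005]
wrist_force: [-1.1, -0.1, -0.6]
finger_gap: 0.0857
```

Run:
```python
from h import *
plan([.5134,-.3737,-.013],76,.025)
im2,d2=camera('scene'); im,d=camera('wrist')
P=cloud(camera_info('scene'),d2)
for nm,m in (('+y',(P[...,1]>-.345)&(P[...,1]<-.30)),('-y',(P[...,1]<-.40)&(P[...,1]>-.45))):
    m=m&(abs(P[...,0]-.515)<.04)&(P[...,2]>.08)&(P[...,2]<.2); q=P[m]; q=q[np.argsort(q[:,2])[:8]]; print(nm,m.sum(),q.round(3).tolist())
crop=cv2.resize(im2[130:290,120:300],(400,400),interpolation=cv2.INTER_CUBIC)
cv2.imwrite('pics/m5.png',np.hstack([cv2.resize(im,(400,400)),crop]))
```

```text
t 15.47 tcp [ 0.5168 -0.3745  0.0603] gap 0.0857 rel [-0.003  0.003  0.001] n 3
[[0.001, 0.0, 0.024, -0.001, 0.001, 0.0], [0.001, 0.0, 0.024, -0.001, 0.001, 0.0], [0.001, 0.0, 0.024, -0.001, 0.001, 0.0]]
+y 861 [[0.53, -0.326, 0.105], [0.537, -0.333, 0.106], [0.538, -0.331, 0.106], [0.535, -0.327, 0.106], [0.539, -0.329, 0.107], [0.533, -0.327, 0.107], [0.538, -0.334, 0.109], [0.539, -0.332, 0.109]]
-y 784 [[0.509, -0.417, 0.104], [0.513, -0.42, 0.104], [0.502, -0.414, 0.106], [0.516, -0.417, 0.106], [0.506, -0.415, 0.106], [0.51, -0.416, 0.107], [0.514, -0.417, 0.107], [0.505, -0.415, 0.108]]
```

View pics/m5.png

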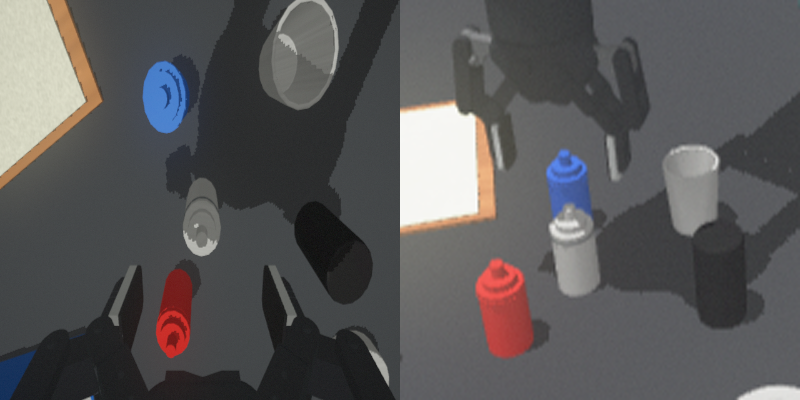

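The fingers straddle the grey cell: scene crop, tips at (500,170) and (617,178), cell at (575,250). The tip offset is the same as before (~44 mm open). Descending.

Request:
move_arm(rows=[[0.003,0,0.024,-0.003,0.003,0],[0,0,0.024,0,0,0],[0,0,0.02,0,0,0],[0,0,0.004,0,0,0],[0,0,0,0,0,0]])

```text
t: 16.2
tcp_pos: [0.5154, -0.3753, -0.0118]
tool_rot: [0.381, 3.114, -0.003]
wrist_force: [0.2, 0.1, 0.1]
finger_gap: 0.0855
```

Run:
```python
from h import *
plan([.5134,-.3737,-.013],76,.025)
print(robot.observe()['wrist_force'])
P=cloud(camera_info('scene'),camera('scene')[1])
m=(P[...,1]>-.345)&(P[...,1]<-.30)&(abs(P[...,0]-.52)<.03)&(P[...,2]>.01)&(P[...,2]<.2); q=P[m]; print(q[np.argsort(q[:,2])[:6]].round(3).tolist())
m=(abs(P[...,1]+.374)<.03)&(abs(P[...,0]-.52)<.03)&(P[...,2]>.01)&(P[...,2]<.05); print(np.median(P[m],0))
```

```text
t 16.2 tcp [ 0.5154 -0.3753 -0.0118] gap 0.0855 rel [-0.001  0.004  0.001] n 1
[[0.002, 0.001, 0.001, -0.001, 0.004, 0.001]]
[0.17359587 0.14110924 0.08500775]
[[0.531, -0.328, 0.032], [0.536, -0.331, 0.034], [0.537, -0.329, 0.035], [0.536, -0.329, 0.036], [0.533, -0.327, 0.036], [0.536, -0.335, 0.036]]
[ 0.52802902 -0.37078258  0.03058363]
```

Request:
move_arm(rows=[[0.002,0.001,0.002,0,0,0],[0,0,0,0,0,0],[0,0,0,0,0,0],[0,0,0,0,0,0],[0,0,0,0,0,0],[0,0,0,0,0,0]], grip=0)

```text
t: 17.0
tcp_pos: [0.5145, -0.3743, -0.0117]
tool_rot: [0.38, 3.112, -0.005]
wrist_force: [0.5, 0.7, -0.7]
finger_gap: 0.0344
```

Request:
move_arm(rows=[[0,0,0,0,0,0],[0,0,-0.01,0,0,0],[0,0,-0.02,0,0,0],[0,0,-0.02,0,0,0],[0,0,-0.02,0,0,0]])

```text
t: 17.62
tcp_pos: [0.5137, -0.3738, 0.0626]
tool_rot: [0.38, 3.113, -0.005]
wrist_force: [0.5, -0.4, -1.4]
finger_gap: 0.0349
```

Gripped (gap 35 mm ≈ the cell's diameter). Next I'll lift and carry it to the pocket while turning the jaws to x.

Request:
move_arm(rows=[[0,0,-0.03,0,0,0],[0,0,-0.03,0,0,0],[0,0,-0.01,0,0,0]])

```text
t: 18.0
tcp_pos: [0.5137, -0.3738, 0.1397]
tool_rot: [0.38, 3.109, -0.008]
wrist_force: [-0.2, 0.4, -2.1]
finger_gap: 0.0345
```

Run:
```python
from h import *
plan([.617,-.02,.135],-.55,.04,10)
```

```text
t 18.0 tcp [ 0.5137 -0.3738  0.1397] gap 0.0345 rel [0.003 0.011 1.337] n 10
[[-0.002, 0.037, 0.0, 0.0, 0.001, 0.134], [0.003, 0.037, 0.0, 0.0, 0.001, 0.134], [0.008, 0.036, 0.0, 0.0, 0.001, 0.134], [0.013, 0.034, 0.0, 0.0, 0.001, 0.134], [0.017, 0.032, 0.0, 0.0, 0.001, 0.134], [0.022, 0.03, 0.0, 0.0, 0.001, 0.134], [0.025, 0.027, 0.0, 0.0, 0.001, 0.134], [0.029, 0.023, 0.0, 0.0, 0.001, 0.134], [0.032, 0.019, 0.0, 0.0, 0.001, 0.134], [0.034, 0.015, 0.0, 0.0, 0.001, 0.134]]
```

Request:
move_arm(rows=[[-0.002,0.037,0,0,0.001,0.134],[0.003,0.037,0,0,0.001,0.134],[0.008,0.036,0,0,0.001,0.134],[0.013,0.034,0,0,0.001,0.134],[0.017,0.032,0,0,0.001,0.134],[0.022,0.03,0,0,0.001,0.134],[0.025,0.027,0,0,0.001,0.134],[0.029,0.023,0,0,0.001,0.134],[0.032,0.019,0,0,0.001,0.134],[0.03,0.013,0,0,0.001,0.13]])

```text
t: 19.25
tcp_pos: [0.6247, -0.0169, 0.1378]
tool_rot: [-2.281, -2.159, -0.002]
wrist_force: [1.1, -0.6, -2.5]
finger_gap: 0.0347
```

Request:
move_arm(rows=[[0,0,0,0,0,0],[0,0,0,0,0,0]])

```text
t: 19.5
tcp_pos: [0.6246, -0.0151, 0.1369]
tool_rot: [-2.278, -2.16, -0.0]
wrist_force: [-0.6, -0.3, -2.1]
finger_gap: 0.0346
```

Run:
```python
from h import *
plan([.617,.001,.06],-.55,.03)
P=cloud(camera_info('scene'),camera('scene')[1]); s=robot.observe(); p=s['tcp_pos']
m=(abs(P[...,0]-p[0])<.035)&(abs(P[...,1]-p[1])<.035)&(P[...,2]>.09); q=P[m]
for lo in np.arange(.1,.2,.01):
    a=q[(q[:,2]>lo)&(q[:,2]<lo+.01)]
    if len(a)>3: print(round(lo,2),len(a),a.min(0).round(4),a.max(0).round(4))
```

```text
t 19.5 tcp [ 0.6246 -0.0151  0.1369] gap 0.0346 rel [-0.001 -0.002 -0.043] n 3
[[0.005, -0.003, 0.026, -0.0, -0.001, -0.014], [0.005, -0.003, 0.026, -0.0, -0.001, -0.014], [0.005, -0.003, 0.026, -0.0, -0.001, -0.014]]
0.14 18 [ 0.6268 -0.0309  0.1474] [ 6.421e-01 -3.000e-04  1.499e-01]
0.15 115 [ 0.6194 -0.0315  0.1501] [0.645  0.0022 0.1599]
0.16 88 [ 0.623  -0.0313  0.1602] [0.6499 0.0025 0.17  ]
0.17 90 [ 0.602  -0.0316  0.1702] [0.6557 0.003  0.18  ]
0.18 124 [ 0.6015 -0.0316  0.1801] [0.6582 0.0033 0.19  ]
0.19 130 [ 0.6006 -0.032   0.1901] [ 0.6592 -0.005   0.2   ]
```

Request:
move_arm(rows=[[0.008,-0.004,0.01,0,-0.002,-0.022],[0.008,-0.004,0.02,0,0,-0.021],[0,0,0.02,0,0,0],[0,0,0.015,0,0,0],[0,0,0,0,0,0]])

```text
t: 20.18
tcp_pos: [0.615, 0.0007, 0.0655]
tool_rot: [-2.228, -2.211, 0.005]
wrist_force: [1.0, -0.1, -2.1]
finger_gap: 0.0348
```

Run:
```python
from h import *
plan([.617,.001,-.0065],-.55,.02)
P=cloud(camera_info('scene'),camera('scene')[1]); s=robot.observe(); p=s['tcp_pos']
m=(abs(P[...,0]-p[0])<.035)&(abs(P[...,1]-p[1])<.028)&(P[...,2]>.06)&(P[...,2]<.11); q=P[m]
print(q.min(0).round(4),q.max(0).round(4))
```

```text
t 20.18 tcp [0.615  0.0007 0.0655] gap 0.0348 rel [-0.004  0.     0.002] n 4
[[0.0, 0.001, 0.018, -0.001, 0.0, 0.0], [0.0, 0.001, 0.018, -0.001, 0.0, 0.0], [0.0, 0.001, 0.018, -0.001, 0.0, 0.0], [0.0, 0.001, 0.018, -0.001, 0.0, 0.0]]
[ 0.5942 -0.0159  0.0746] [0.6476 0.0169 0.1099]
```

Request:
move_arm(rows=[[0,0.002,0.018,-0.004,0,0],[0,0,0.018,0,0,0],[0,0,0.016,0,0,0],[0,0,0.01,0,0,0],[0,0,0,0,0,0]])

```text
t: 20.85
tcp_pos: [0.618, 0.0003, 0.0002]
tool_rot: [2.229, 2.211, 0.001]
wrist_force: [0.6, -0.4, -2.3]
finger_gap: 0.0348
```

Run:
```python
from h import *
plan([.617,.001,-.0065],-.55,.02)
P=cloud(camera_info('scene'),camera('scene')[1]); s=robot.observe(); p=s['tcp_pos']; print(s['wrist_force'])
m=(abs(P[...,0]-p[0])<.03)&(abs(P[...,1]-p[1])<.028)&(P[...,2]>.0)&(P[...,2]<.11); q=P[m]
for lo in np.arange(0,.08,.005):
    a=q[(q[:,2]>lo)&(q[:,2]<lo+.005)]
    if len(a)>3: print(round(lo,3),len(a),a.min(0).round(4),a.max(0).round(4))
```

```text
t 20.85 tcp [6.18e-01 3.00e-04 2.00e-04] gap 0.0348 rel [0.002 0.001 0.001] n 1
[[0.001, -0.001, 0.007, 0.002, 0.001, 0.001]]
[ 0.75778003  0.50092628 -1.79072002]
0.0 121 [ 0.5887 -0.0229  0.0028] [0.6481 0.0281 0.005 ]
0.005 130 [ 0.5887 -0.0271  0.005 ] [0.6482 0.0281 0.01  ]
0.01 136 [ 0.5883 -0.0274  0.01  ] [0.6482 0.0283 0.015 ]
0.015 41 [ 0.6201 -0.0203  0.0151] [0.6459 0.0273 0.02  ]
0.02 43 [ 0.6186 -0.0152  0.02  ] [0.6391 0.0144 0.0248]
0.025 29 [ 0.6104 -0.0172  0.0252] [0.637  0.0013 0.03  ]
0.03 23 [ 0.6204 -0.0159  0.031 ] [0.6437 0.0114 0.0348]
0.035 25 [ 0.5981 -0.0155  0.0352] [0.6477 0.0098 0.0399]
0.04 40 [ 0.5973 -0.016   0.04  ] [0.648  0.012  0.0449]
0.045 32 [ 0.5937 -0.0153  0.045 ] [0.648  0.0114 0.0497]
0.05 30 [ 0.5991 -0.0155  0.05  ] [0.6456 0.012  0.0549]
0.055 34 [ 0.5968 -0.0161  0.0551] [0.6474 0.0113 0.0599]
0.06 57 [ 0.5969 -0.0162  0.0604] [0.6482 0.0102 0.0648]
0.065 45 [ 0.5962 -0.015   0.0651] [ 0.6436 -0.0022  0.0699]
0.07 41 [ 0.5954 -0.0119  0.07  ] [0.647  0.0094 0.0744]
0.075 25 [ 0.5907 -0.0135  0.0751] [0.6468 0.0071 0.0798]
```

Request:
move_arm(rows=[[0,-0.001,0.004,0.002,0,0],[0,0,0,0,0,0]])

```text
t: 21.15
tcp_pos: [0.6178, 0.0003, -0.0024]
tool_rot: [2.229, 2.211, 0.001]
wrist_force: [-0.8, 0.5, -1.7]
finger_gap: 0.0347
```

Request:
move_arm(rows=[[0,0,0.003,0,0,0]])

```text
t: 21.28
tcp_pos: [0.6182, 0.0003, -0.0048]
tool_rot: [2.229, 2.211, 0.003]
wrist_force: [-0.8, 0.4, -1.5]
finger_gap: 0.0345
```

Request:
move_arm(rows=[[0,0,0.003,0,0,0]])

```text
t: 21.4
tcp_pos: [0.6184, 0.0005, -0.0068]
tool_rot: [2.229, 2.211, 0.003]
wrist_force: [-17.8, 2.3, 29.2]
finger_gap: 0.0344
```

The cell is on the pocket floor (reported z -0.0068 against an expected -0.0067, with +29 N of contact). I'll relieve the force and release.

Request:
move_arm(rows=[[0,0,-0.001,0,0,0],[0,0,0,0,0,0]])

```text
t: 21.65
tcp_pos: [0.6185, 0.0005, -0.0056]
tool_rot: [2.228, 2.21, 0.004]
wrist_force: [-0.8, 0.3, -2.0]
finger_gap: 0.0346
```

Request:
move_arm(rows=[[0,0,0,0,0,0],[0,0,0,0,0,0],[0,0,0,0,0,0],[0,0,0,0,0,0],[0,0,0,0,0,0]], grip=1)

```text
t: 22.28
tcp_pos: [0.6187, 0.0005, -0.0055]
tool_rot: [2.228, 2.21, 0.004]
wrist_force: [-0.0, 0.0, 0.7]
finger_gap: 0.0852
```

Request:
move_arm(rows=[[0,0,-0.02,0,0,0],[0,0,-0.04,0,0,0],[0,0,-0.05,0,0,0],[0,0,-0.05,0,0,0],[-0.03,0,-0.04,0,0,0],[-0.04,0,0,0,0,0],[-0.03,0,0,0,0,0],[0,0,0,0,0,0]])

```text
t: 23.28
tcp_pos: [0.6166, -0.1019, 0.2138]
tool_rot: [2.221, 2.206, 0.012]
wrist_force: [-0.3, 1.3, 0.5]
finger_gap: 0.0854
```

Run:
```python
from h import *
s=robot.observe(); print(s['t'],s['tcp_pos'],s['wrist_force'])
ims=[]
for n in ('wrist','top','scene'):
    ci=camera_info(n); im,d=camera(n); P=cloud(ci,d); ims.append(im)
    b=(abs(P[...,0]-.617)<.03)&(abs(P[...,1]-.001)<.027)
    for lo,hi in ((.054,.062),(.068,.08)):
        q=P[b&(P[...,2]>lo)&(P[...,2]<hi)]
        if len(q)>4: print(n,lo,len(q),cv2.minEnclosingCircle(q[:,:2].astype(np.float32)),np.median(q[:,2]),q[:,2].max())
    q=P[(abs(P[...,0]-.45)<.06)&(abs(P[...,1]-.088)<.14)]
    t=q[(q[:,2]>.072)&(q[:,2]<.084)]; bar=q[(q[:,2]>.108)&(q[:,2]<.125)]
    for nm,a in (('cover',t),('bar',bar)):
        if len(a)>20: print(n,nm,len(a),np.median(a[:,2]).round(4),cv2.minAreaRect(a[:,:2].astype(np.float32)))
    if len(t)>100: print('slope',np.linalg.lstsq(np.c_[t[:,:2],np.ones(len(t))],t[:,2],rcond=None)[0])
cv2.imwrite('pics/end.png',np.hstack([cv2.resize(ims[0],(400,300)),cv2.resize(ims[2][150:300,300:560],(400,300))]))
```

```text
23.275 [ 0.61656977 -0.10185052  0.21376481] [-0.2858623   1.25945094  0.47719634]
wrist 0.054 600 ((0.6188815832138062, 0.002825252478942275), 0.018288452178239822) 0.05811479277782543 0.06174847209607347
wrist 0.068 116 ((0.6191393136978149, 0.002244667848572135), 0.004924068693071604) 0.07404761530641238 0.07682401970138797
wrist cover 10342 0.0773 ((0.447503924369812, 0.008439145982265472), (0.09202859550714493, 0.079790860414505), 89.47489929199219)
wrist bar 258 0.113 ((0.44848009943962097, 0.04196784272789955), (0.015552843920886517, 0.006869170814752579), 1.1530449390411377)
slope [-0.00519327  0.0017572   0.07953708]
top 0.054 124 ((0.6165882349014282, 0.0023795380257070065), 0.018444597721099854) 0.05952183832578917 0.06199154011357433
top 0.068 34 ((0.6144931316375732, 0.0019348914502188563), 0.010910628363490105) 0.07442154446744362 0.0783635376304037
top cover 1566 0.0794 ((0.44714802503585815, 0.17760612070560455), (0.07739707082509995, 0.0777335986495018), 89.55770111083984)
slope [-0.00197397  0.00065686  0.08021488]
scene 0.054 133 ((0.6215880513191223, 0.001962492009624839), 0.01848306879401207) 0.05833138803528116 0.06184114057847771
scene 0.068 31 ((0.6202443838119507, 0.002712314948439598), 0.005586440209299326) 0.07396557829639284 0.07622388478775091
scene cover 2377 0.0775 ((0.4499906599521637, 0.08907043933868408), (0.2556523084640503, 0.0826813355088234), 89.41818237304688)
scene bar 267 0.1131 ((0.4497907757759094, 0.0886973962187767), (0.10208041965961456, 0.017660828307271004), 88.59308624267578)
slope [-0.01530806  0.00130965  0.08418328]
```

View pics/end.png

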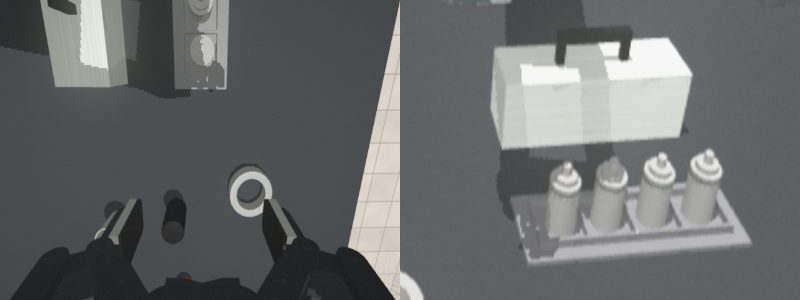

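The picture shows four cells upright in the tray, the spare at crop pixel (563,198) in the left-hand pocket, and the cover upright behind the tray. The spare is about 2 mm off the pocket centre with its stem top at 0.075, the cover is at x≈0.449 with the bar top at 0.113, and the arm is clear. Handing in.

```bash
python3 -c "
from h import *
print(job.close_job())"
```

```text
the job is handed in; nothing more can be done
None
```

The job is done and handed in at about 23.5 s. The cover stands flat on the bench and the spare cell stands upright in the empty pocket.

**Last checks**
- **Cover:** the handle is about 0.17 m from the tray centre, towards the robot. Its bar top is at 0.113 m, so the bar centre is about 0.107 m high, and the cover shows no tilt.
- **Cell:** its axis is about 2 mm from the pocket centre by the wrist camera, and 1 to 5 mm off across all three cameras. The stem top is at 0.075 m, as it should be for a cell on the pocket floor.
- **Robot:** the gripper is open and clear of everything, at about 0.2 m height.

**What disagreed or went wrong**
- **Fingertip offset:** the real fingertips sit about 33 mm short of the reported tool point. My first grasp of the cover therefore closed on nothing above the bar, with no harm done. I measured the offset in the scene camera and corrected for it from then on.
- **Contact forces:** setting down the cover pushed the wrist force briefly to about 43 N, and the cell to about 29 N. Both are well under the 120 N wrist limit, and I relieved each before opening the fingers.

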